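# Find the flush catch in the steel top and press the drawer open

## Robot

A 6-joint arm with a two-finger parallel gripper is mounted at the origin on the work surface. World frame = base frame: x ahead of the robot, y to its left, z up, the work surface at z = 0. Lengths are in m, angles in degrees, forces in N, time in s.
With the tool pointing down it reaches from about 0.25 to 0.775 m from the base axis. Payload 4 kg.
Tool frame: the origin (TCP) lies at the very end of the fingers, on their centre line; the grasp point (between the pads) lies behind it (r.grasp_offset is the z of the grasp point in the tool frame, in m); z points along the fingers, y is the line along which they close (so a half turn about z gives the same grasp; the last joint's range is limited). The gripper opens to 94 mm and grips with 3 to 60 N. Pads are 16 mm wide; open, the fingers measure 119 mm over their backs; the gripper's body (75 mm by 177 mm) begins 78 mm behind the grasp point.
Start: joints at [66.114, 4.996, 78.535, -0, 96.463, -5.907], TCP at [0.17, 0.523, 0.184] pointing down, gripper open.
Joint ranges: [-177.83, 177.83], [-43.37, 116.18], [15.69, 146.23], [-61.86, 241.86], [9.47, 152.12], [-147.06, 147.06]. Speed limits (degrees/s): [159.86, 159.86, 180, 180, 180, 180].

## Interface

Orientations are given as a 3x3 rotation matrix whose columns are the frame's x, y, z axes.
In Python, from cell import status, imaging, order, r gives the robot as it stands. The module is installed in compiled form; this text tells all that it offers.
- The arm moves only by the tool carry_out, never from a script. Its argument "increments" is text: rows parted by semicolons, each of 7 numbers parted by spaces: the shift along the tool's x, y, z normalised to -1 to 1, where 1 is 50 mm, then the turn, a rotation vector about the tool's x, y, z normalised to -1 to 1, where 1 is 8 degrees, then the gripper command: -1 is fully open, 1 is shut, values between are in proportion. In form: dx dy dz ax ay az jaw; .... A call has 1 to 5 rows; each row shifts and turns the commanded pose from where the row before left it, along the tool's axes as they then stand; what a row does not reach is not made up. A row lasts 1/10 s, in which the tool goes at most 50 mm and 8.59 degrees, less where a joint would pass 70% of its speed; a pose out of reach is approached as far as the arm can. A call with a number of a shift or a turn outside -1 to 1 is refused whole. A call with a gripper value outside its range is refused whole. The fingers move at their own pace and stop on an object; "newtons" is the grip in N (left out, the last holds). Time passes only in rows, so rows that do not move let the fingers close. It gives the time, the measured TCP pose, the force, the opening and the grip force at its end, in the units of the state.
- status.get_state(): the state, without advancing time (a new reading comes with each control period).
- imaging.snapshot(name): name is "scene" or "top" or "wrist"; returns a dict with "img" (384x512x3 uint8, blue, green, red), "depth" (384x512 float32, m along the optical axis (not along the pixel's ray), 0 where there is no reading), "mtx" (3x3 intrinsics, pixels), "xyz" and "attitude" of the camera in the world. Camera axes: x right, y down, z forward; pixel columns grow to the right and rows downward; lengths in m; the calibration is good to about 2 mm. A picture is of the moment at which its call begins.
- order.hand_in(): hands the job in; it is judged then, once.
The state is a dict: "clock": time; "joint_positions": joint angles; "dq": joint speeds; "effort": joint torques, N m; "tcp_pos": TCP position; "orientation": TCP orientation; "force": force on the tool from outside, world axes, zero at the start; "moment": the same for the moment, N m; "gripper_width": finger opening in m; "grasp_force": force on a finger pad.
Only numpy, scipy, OpenCV 4.12 (cv2) and the standard library are available. Lean on these libraries where they do the work, as an engineer would, in place of code of your own. Each camera call takes 0.05 s, during which the arm holds its last target. There are 200 camera calls.

## Task

The spoon drawer of the low steel buffet base is locked by a flush steel push plate somewhere along the middle line of its flat steel top. With the fingertips, touch the bare steel beside the plate first, feel along the top until you find the plate that gives way, and press that plate all the way in so that the drawer springs out. Do not touch the drawer, leave the bowls and glasses where they stand, and finish clear of everything.

Things in the scene. Friction and masses are not known exactly. Their poses are not given: they have to be found in the camera images.
- base: Low steel buffet base, fixed, 224 (x) by 506 (y) by 99 mm high. Origin: centre of its underside, on the table. x points out through the drawer front (away from the robot), y along its length, z up. Its top is a flat steel panel at height 90 mm for y from -130 to +130 mm; beyond, white end platforms at height 99 mm carry a bowl each.
- panel_mid (a point): Middle of the panel's surface, 90 mm up; axes as the base's. The push plate lies on the line x = 0, its centre at an unknown y from -55 to +55 mm, new each time: feel or see it. Plain steel, 49 mm square, top 2 mm below the panel, in a 54 mm square opening (sides along x and y; 2.5 mm dark gap round it). All else of the panel is bare rigid steel, always so for |y| over 83 mm.
- release (a joint): How far the push plate is pressed in, m: 0 up (2 mm below the panel), 0.006 fully in (8 mm below). Goes straight down, resists with about 3 N (friction, a little more when pushed fast; no spring) and stays where it is left. The fingertips must lie wholly inside the 54 mm opening to push it.
- drawer (a joint): How far the drawer has come out along the base's +x, m: 0 shut, 0.024 sprung out. It moves 4 mm for each mm of the push plate and stays there. White front 350 mm long, from 12 to 68 mm high, its face 117 mm from the base's origin along x when shut.
- bowl_l: White bowl, 90 mm across, 35 mm high, loose, standing on the base's end platform (left, +y end of the base). Origin: centre of its underside, z up. Leave it alone.
- bowl_r: White bowl, 90 mm across, 35 mm high, loose, standing on the base's end platform (right, -y end of the base). Origin: centre of its underside, z up. Leave it alone.
- glass_l: Drinking glass, 66 mm across, 110 mm high, loose, standing on the table 310 to 360 mm from the base's origin along its length (left, +y side). Origin: centre of its underside, z up. Leave it alone.
- glass_r: Drinking glass, 66 mm across, 110 mm high, loose, standing on the table 310 to 360 mm from the base's origin along its length (right, -y side). Origin: centre of its underside, z up. Leave it alone.

How it is judged:
By the outcome, as a careful person would: the job done as asked, in the order asked, and still so for the second after the job is handed in, with the robot touching nothing.
It also fails if it takes over 43 s, if anything falls off the work surface, if the arm or the gripper's body presses on something with over 40 N, if the wrist force passes 120 N, or if a joint passes its speed limit or range.

## Working session

There is one attempt and no reset: what is moved stays moved. The work goes in short steps, Python scripts to look and compute and a tool call to move; the robot and the scene stay as the last step left them, time stands still between calls to the robot, and variables do not carry over. Pictures are saved under pics/ and viewed, at most 10 in all, crops included, and the job is handed in when it is done.

Besides the shell and the picture viewer there is one more tool, called after ">>>" as name(argument=value, ...), one argument or row to a line, values as JSON. carry_out: Moves the arm, as the interface text tells. Its arguments: {"type":"object","properties":{"increments":{"type":"string"},"newtons":{"type":"number"}},"required":["increments"]}

```bash
mkdir -p pics; python3 - <<'E'
from cell import status, imaging, order, r
import cv2,numpy as np
s=status.get_state();print({k:np.round(s[k],3).tolist() for k in s})
for n in["top","scene"]:
    d=imaging.snapshot(n);np.savez(f"{n}.npz",**d);cv2.imwrite(f"pics/{n}.png",d["img"])
    print(n,d["xyz"],np.round(d["attitude"],3).tolist(),d["mtx"].tolist())
E
```

```text
{'clock': 0.0, 'joint_positions': [66.113, 5.038, 78.624, -0.001, 96.462, -5.908], 'dq': [0.045, -0.049, 0.005, 0.04, -0.005, 0.002], 'effort': [0.0, -34.019, -30.243, 0.072, 0.033, -0.0], 'tcp_pos': [0.17, 0.523, 0.183], 'orientation': [[-0.951, 0.309, -0.001], [0.309, 0.951, -0.002], [0.0, -0.002, -1.0]], 'force': [0.62, 0.748, 0.031], 'moment': [0.038, -0.005, -0.025], 'grasp_force': 0.0, 'gripper_width': 0.094}
top [0.3098812 0.0585388 1.2929486] [[0.009, -0.984, 0.179], [-1.0, -0.006, 0.018], [-0.017, -0.179, -0.984]] [[393.14999447690917, 0.0, 257.3475181787304], [0.0, 393.14999447690917, 194.19858751148354], [0.0, 0.0, 1.0]]
scene [ 1.46882613 -0.61088912  1.24802664] [[0.573, 0.594, -0.565], [0.819, -0.404, 0.406], [0.013, -0.695, -0.718]] [[498.953130100997, 0.0, 258.66401372760345], [0.0, 498.953130100997, 187.79338696475315], [0.0, 0.0, 1.0]]
```

View pics/top.png

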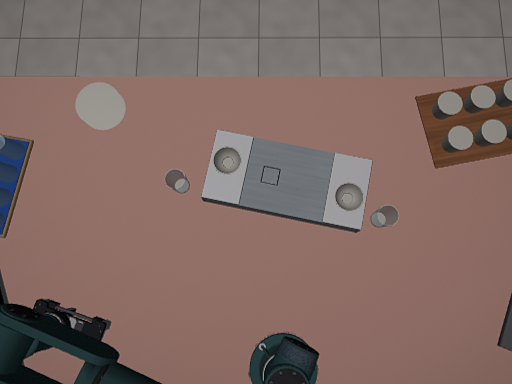

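The top view shows the base with its panel corners near (253,138), (335,153), (323,222) and (240,208). A dark-outlined square, probably the plate, is at about (271,176). I'll enlarge it and convert to world positions.

```bash
cat > h.py <<'E'
import numpy as np
def pt(d,u,v,z):
    w=d["attitude"]@np.linalg.solve(d["mtx"],[u,v,1.]); return d["xyz"]+w*(z-d["xyz"][2])/w[2]
E
python3 - <<'E'
from h import *
import cv2
d=np.load("top.npz")
c=d["img"][120:240,190:380];cv2.imwrite("pics/crop.png",cv2.resize(c,None,fx=4,fy=4,interpolation=cv2.INTER_CUBIC))
for u,v in[(253,138),(335,153),(323,222),(240,208),(271,176)]:print(u,v,pt(d,u,v,.09).round(4))
E
```

```text
253 138 [0.7106 0.0962 0.09  ]
335 153 [ 0.6619 -0.1635  0.09  ]
323 222 [ 0.4429 -0.1211  0.09  ]
240 208 [0.4846 0.134  0.09  ]
271 176 [0.5865 0.0384 0.09  ]
```

View pics/crop.png

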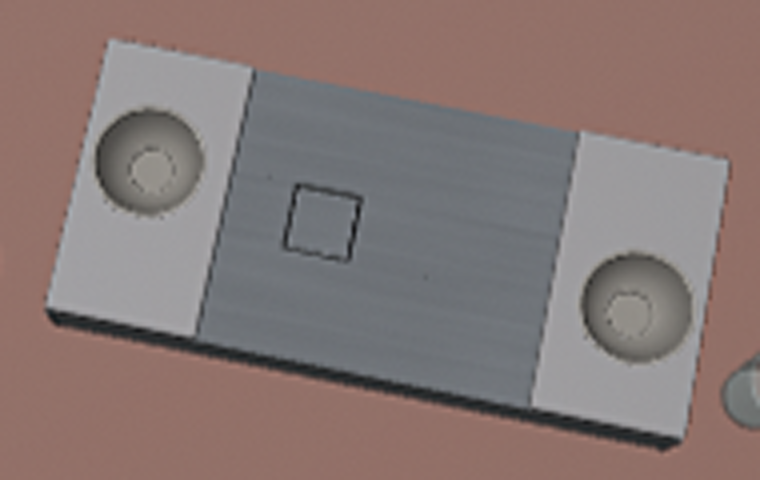

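The enlarged crop puts the plate outline's corners at (297,185), (361,199), (350,262) and (284,247). The platform's outer corners are at (110,40), (729,159), (685,438) and (48,310).

```bash
python3 - <<'E'
from h import *
from cell import status
d=np.load("top.npz")
f=lambda L,z:np.array([pt(d,190+(x+.5)/4-.5,120+(y+.5)/4-.5,z) for x,y in L])
P=f([(297,185),(361,199),(350,262),(284,247)],.09);B=f([(110,40),(729,159),(685,438),(48,310)],.099)
M=f([(255,70),(578,131),(532,406),(197,335)],.09)
print(P.mean(0),B.mean(0),M.mean(0))
for Q in(P,B,M):print([round(float(np.hypot(*(Q[i]-Q[i-1])[:2])),4) for i in range(4)])
y=(B[0]+B[3]-B[1]-B[2])[:2];y/=np.hypot(*y);x=np.array([y[1],-y[0]]);print("base yaw",np.degrees(np.arctan2(x[1],x[0])))
o=B.mean(0)[:2];p=P.mean(0)[:2]-o;print("plate in base",p@x,p@y)
for yy in(-95,95,p@y*1000): print(yy,o+y*yy/1000)
R=np.array(status.get_state()["orientation"]);print("tool x yaw",np.degrees(np.arctan2(R[1,0],R[0,0])))
E
```

```text
[0.58836148 0.04039859 0.09      ] [ 0.57791678 -0.01157205  0.099     ] [ 0.58050702 -0.01201776  0.09      ]
[0.0509, 0.0516, 0.0513, 0.0529]
[0.2227, 0.496, 0.2222, 0.4955]
[0.2187, 0.2606, 0.2222, 0.2632]
base yaw -11.130004993315996
plate in base 0.00021605592765989827 0.05300935862208012
-95 [ 0.55957838 -0.10478526]
95 [0.59625518 0.08164116]
53.00935862208012 [0.58814949 0.04044029]
tool x yaw 162.0202021879119
```

The plate shows at about y = +53 mm in base axes, and base yaw is about -11°. I'll close the fingers, align the tool with the base and travel high to bare steel beside the plate, at about y = +5 mm.

>>> carry_out(
  increments="0 0 0 0 0 -0.86 1; -0.5 -0.44 0 0 0 0 1; -0.5 -0.44 0 0 0 0 1; -0.5 -0.44 0 0 0 0 1; -0.5 -0.44 0 0 0 0 1",
  newtons=20,
)

```text
clock: 0.6
tcp_pos: [0.2513, 0.4163, 0.1834]
orientation: [[-0.981, 0.192, -0.001], [0.192, 0.981, -0.001], [0.0, -0.001, -1.0]]
force: [-0.1, 0.4, -0.8]
gripper_width: 0.0573
grasp_force: 0.0
```

>>> carry_out(
  increments="-0.5 -0.44 0 0 0 0 1; -0.5 -0.44 0 0 0 0 1; -0.5 -0.44 0 0 0 0 1; -0.5 -0.44 0 0 0 0 1; -0.5 -0.44 0 0 0 0 1",
)

```text
clock: 1.1
tcp_pos: [0.3528, 0.2842, 0.1835]
orientation: [[-0.981, 0.192, -0.001], [0.192, 0.981, -0.0], [0.001, -0.0, -1.0]]
force: [1.3, 0.1, -0.3]
gripper_width: 0.0172
grasp_force: 0.0
```

>>> carry_out(
  increments="-0.5 -0.44 0 0 0 0 1; -0.5 -0.44 0 0 0 0 1; -0.5 -0.44 0 0 0 0 1; -0.5 -0.44 0 0 0 0 1; -0.5 -0.44 0 0 0 0 1",
)

```text
clock: 1.6
tcp_pos: [0.4543, 0.1523, 0.1835]
orientation: [[-0.981, 0.193, -0.001], [0.193, 0.981, 0.0], [0.001, -0.0, -1.0]]
force: [0.4, 0.7, 0.4]
gripper_width: 0.0002
grasp_force: 0.0
```

>>> carry_out(
  increments="-0.5 -0.44 0 0 0 0 1; -0.5 -0.44 0 0 0 0 1; -0.5 -0.44 0 0 0 0 1; -0.5 -0.44 0 0 0 0 1; -0.5 -0.44 0 0 0 0 1",
)

```text
clock: 2.1
tcp_pos: [0.5558, 0.0204, 0.1833]
orientation: [[-0.981, 0.193, -0.001], [0.193, 0.981, 0.0], [0.001, 0.0, -1.0]]
force: [0.4, 0.5, 0.2]
gripper_width: 0.0003
grasp_force: 0.0
```

>>> carry_out(
  increments="-0.3 -0.28 0 0 0 0 1; 0 0 0 0 0 0 1; 0 0 0 0 0 0 1; 0 0 0 0 0 0 1; 0 0 0 0 0 0 1",
)

```text
clock: 2.6
tcp_pos: [0.5669, 0.0061, 0.1843]
orientation: [[-0.982, 0.191, 0.0], [0.191, 0.982, 0.0], [-0.0, 0.0, -1.0]]
force: [-1.0, 0.2, -1.0]
gripper_width: 0.0004
grasp_force: 0.0
```

>>> carry_out(
  increments="-0.28 -0.2 0.5 0 0 0 1; 0 0 0.4 0 0 0 1; 0 0 0 0 0 0 1; 0 0 0 0 0 0 1",
)

```text
clock: 3.0
tcp_pos: [0.5789, -0.0069, 0.1393]
orientation: [[-0.981, 0.192, -0.0], [0.192, 0.981, 0.0], [0.0, 0.0, -1.0]]
force: [-0.5, 0.2, 0.3]
gripper_width: 0.0003
grasp_force: 0.0
```

```bash
python3 - <<'E'
from cell import status, imaging
import cv2,numpy as np
d=imaging.snapshot("wrist");np.savez("w.npz",**d);cv2.imwrite("pics/w.png",d["img"])
print(status.get_state()["tcp_pos"],d["xyz"])
E
```

```text
[ 0.5795138  -0.00703106  0.14027124] [0.50682508 0.00657694 0.33931146]
```

View pics/w.png

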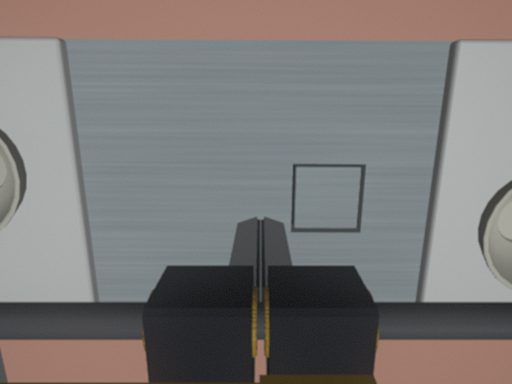

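The wrist view shows the plate outline clearly, with corners at (292,164), (365,165), (360,232) and (291,232). The closed fingertips end at about (262,220), and bare steel lies to the left of the plate.

```bash
python3 - <<'E'
from h import *
d=np.load("w.npz")
P=np.array([pt(d,u,v,.09) for u,v in[(292,164),(365,165),(360,232),(291,232)]]);c=P.mean(0);print(P.round(4),c)
t=np.array([.5795,-.007]);a=np.radians(-11.1);x=-np.array([np.cos(a),np.sin(a)]);y=np.array([-np.sin(a),np.cos(a)])
print("from tcp, tool x,y mm",(c[:2]-t)@x*1e3,(c[:2]-t)@y*1e3)
E
```

```text
[[0.5585 0.0207 0.09  ]
 [0.5696 0.0734 0.09  ]
 [0.6216 0.0635 0.09  ]
 [0.6112 0.0109 0.09  ]] [0.5902214  0.04213215 0.09      ]
from tcp, tool x,y mm -1.0618097492903176 50.27712209008645
```

Fused estimate: the plate is about 50 mm along tool +y from here. I'll lower gently onto the bare steel.

>>> carry_out(
  increments="0 0 0.4 0 0 0 1; 0 0 0.4 0 0 0 1; 0 0 0.08 0 0 0 1; 0 0 0.04 0 0 0 1; 0 0 0 0 0 0 1",
)

```text
clock: 3.55
tcp_pos: [0.58, -0.0075, 0.0944]
orientation: [[-0.981, 0.192, 0.002], [0.192, 0.981, -0.0], [-0.002, 0.0, -1.0]]
force: [0.7, -0.3, 0.1]
gripper_width: 0.0006
grasp_force: 0.0
```

>>> carry_out(
  increments="0 0 0.03 0 0 0 1; 0 0 0 0 0 0 1",
)

```text
clock: 3.75
tcp_pos: [0.5798, -0.0076, 0.0924]
orientation: [[-0.981, 0.192, 0.002], [0.192, 0.981, -0.0], [-0.002, 0.0, -1.0]]
force: [0.3, -0.3, -0.3]
gripper_width: 0.0006
grasp_force: 0.0
```

>>> carry_out(
  increments="0 0 0.03 0 0 0 1; 0 0 0 0 0 0 1",
)

```text
clock: 3.95
tcp_pos: [0.5793, -0.0076, 0.09]
orientation: [[-0.981, 0.193, 0.0], [0.193, 0.981, 0.0], [-0.0, 0.0, -1.0]]
force: [-0.0, -0.5, -0.7]
gripper_width: 0.0005
grasp_force: 0.0
```

>>> carry_out(
  increments="0 0 0.02 0 0 0 1; 0 0 0 0 0 0 1",
)

```text
clock: 4.15
tcp_pos: [0.5792, -0.0076, 0.0888]
orientation: [[-0.981, 0.193, -0.0], [0.193, 0.981, 0.0], [0.0, 0.0, -1.0]]
force: [-0.9, -1.0, -0.4]
gripper_width: 0.0002
grasp_force: 0.0
```

>>> carry_out(
  increments="0 0 0.02 0 0 0 1; 0 0 0 0 0 0 1",
)

```text
clock: 4.35
tcp_pos: [0.5791, -0.0076, 0.0877]
orientation: [[-0.981, 0.193, -0.0], [0.193, 0.981, 0.0], [0.0, 0.0, -1.0]]
force: [-0.1, -0.2, 0.1]
gripper_width: 0.0008
grasp_force: 0.0
```

>>> carry_out(
  increments="0 0 0.02 0 0 0 1; 0 0 0 0 0 0 1",
)

```text
clock: 4.55
tcp_pos: [0.5792, -0.0076, 0.0868]
orientation: [[-0.981, 0.193, -0.0], [0.193, 0.981, 0.0], [0.0, 0.0, -1.0]]
force: [-0.3, -0.4, -0.7]
gripper_width: 0.0003
grasp_force: 0.0
```

>>> carry_out(
  increments="0 0 0.02 0 0 0 1; 0 0 0 0 0 0 1",
)

```text
clock: 4.75
tcp_pos: [0.5792, -0.0076, 0.0858]
orientation: [[-0.981, 0.193, -0.0], [0.193, 0.981, 0.0], [0.0, 0.0, -1.0]]
force: [-0.0, -0.4, 0.1]
gripper_width: 0.0002
grasp_force: 0.0
```

The fingers are 4 mm below the nominal top with no contact yet. I'll check the panel height from depth before going further.

```bash
python3 - <<'E'
from h import *
from cell import imaging,status
import cv2
n=imaging.snapshot("wrist");cv2.imwrite("pics/w2.png",n["img"])
def z(d,u,v):
    k=np.median(d["depth"][v-3:v+4,u-3:u+4]);return (d["xyz"]+d["attitude"]@np.linalg.solve(d["mtx"],[u,v,1.])*k)[2].round(4)
for nm,d,L in[("w",np.load("w.npz"),[(150,150),(330,200),(400,150),(470,150)]),("now",n,[(150,100),(150,200),(400,150),(480,100)]),("top",np.load("top.npz"),[(310,180),(270,176),(300,200),(340,170),(200,250)])]:
    print(nm,[(p,z(d,*p)) for p in L])
s=status.get_state();print(s["tcp_pos"],s["force"])
E
```

```text
w [((150, 150), np.float64(0.0892)), ((330, 200), np.float64(0.0873)), ((400, 150), np.float64(0.0893)), ((470, 150), np.float64(0.0984))]
now [((150, 100), np.float64(0.0893)), ((150, 200), np.float64(0.0894)), ((400, 150), np.float64(0.0895)), ((480, 100), np.float64(0.0894))]
top [((310, 180), np.float64(0.091)), ((270, 176), np.float64(0.0876)), ((300, 200), np.float64(0.0908)), ((340, 170), np.float64(0.1003)), ((200, 250), np.float64(0.0012))]
[ 0.57921873 -0.00760642  0.08589283] [ 0.05924307 -0.15821968 -0.73902404]
```

View pics/w2.png

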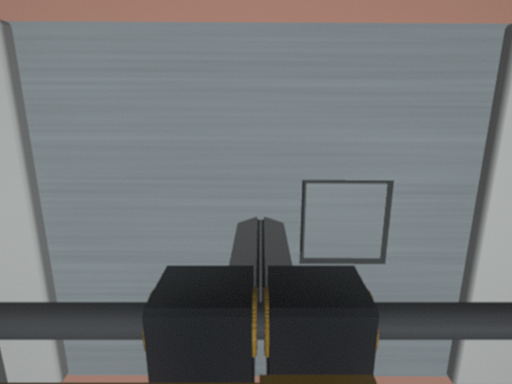

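Depth confirms the panel at about 90 mm and the plate about 2 mm lower. The image shows the tips still free over bare steel, with the plate centre at about (347,222), so the closed tips probably end a few mm short of the TCP. I'll keep going in 1 mm steps.

>>> carry_out(
  increments="0 0 0.02 0 0 0 1; 0 0 0 0 0 0 1",
)

```text
clock: 5.0
tcp_pos: [0.5792, -0.0076, 0.0848]
orientation: [[-0.981, 0.192, -0.0], [0.192, 0.981, 0.0], [0.0, 0.0, -1.0]]
force: [-0.7, 0.2, 0.3]
gripper_width: 0.0002
grasp_force: 0.0
```

>>> carry_out(
  increments="0 0 0.02 0 0 0 1; 0 0 0 0 0 0 1",
)

```text
clock: 5.2
tcp_pos: [0.5792, -0.0076, 0.0838]
orientation: [[-0.981, 0.193, -0.0], [0.193, 0.981, 0.0], [0.0, 0.0, -1.0]]
force: [0.1, -0.2, 0.1]
gripper_width: 0.0006
grasp_force: 0.0
```

>>> carry_out(
  increments="0 0 0.02 0 0 0 1; 0 0 0 0 0 0 1",
)

```text
clock: 5.4
tcp_pos: [0.5792, -0.0076, 0.0828]
orientation: [[-0.981, 0.192, -0.0], [0.192, 0.981, 0.0], [0.0, 0.0, -1.0]]
force: [-0.0, 0.0, 0.1]
gripper_width: 0.0005
grasp_force: 0.0
```

```bash
python3 - <<'E'
from h import *
from cell import imaging,status
import cv2
n=imaging.snapshot("wrist")
X=lambda d,u,v:(d["xyz"]+d["attitude"]@np.linalg.solve(d["mtx"],[u,v,1.])*d["depth"][v,u]).round(4)
for v in range(205,250,4):print(v,X(n,250,v),X(n,274,v))
s=imaging.snapshot("scene");t=status.get_state()["tcp_pos"]
q=s["mtx"]@s["attitude"].T@(np.array(t)-s["xyz"]);u,v=(q[:2]/q[2]).astype(int);print(u,v,t,n["xyz"])
c=s["img"][v-50:v+50,u-65:u+65];cv2.imwrite("pics/s.png",cv2.resize(c,None,fx=6,fy=6,interpolation=cv2.INTER_CUBIC))
E
```

```text
205 [ 0.5668 -0.0117  0.0889] [0.5693 0.0023 0.0898]
209 [ 0.5694 -0.0122  0.0885] [0.5718 0.0018 0.0895]
213 [ 0.5716 -0.0126  0.0892] [0.574  0.0014 0.0903]
217 [ 0.5738 -0.0131  0.09  ] [0.577  0.0009 0.0888]
221 [ 0.5686 -0.0114  0.1115] [0.5712 0.0011 0.1111]
225 [ 0.5685 -0.0112  0.1177] [0.5711 0.0008 0.1171]
229 [ 0.5684 -0.011   0.1236] [0.571  0.0006 0.1228]
233 [ 0.5687 -0.011   0.128 ] [5.714e-01 4.000e-04 1.269e-01]
237 [ 0.5692 -0.011   0.1317] [5.714e-01 2.000e-04 1.317e-01]
241 [ 0.5691 -0.0108  0.1366] [5.706e-01 1.000e-04 1.382e-01]
245 [ 0.569  -0.0107  0.1413] [ 5.709e-01 -1.000e-04  1.416e-01]
249 [ 0.5687 -0.0104  0.1462] [ 5.710e-01 -3.000e-04  1.455e-01]
248 199 [ 0.57925094 -0.0076015   0.08294412] [0.50711693 0.00597118 0.28284461]
```

View pics/s.png

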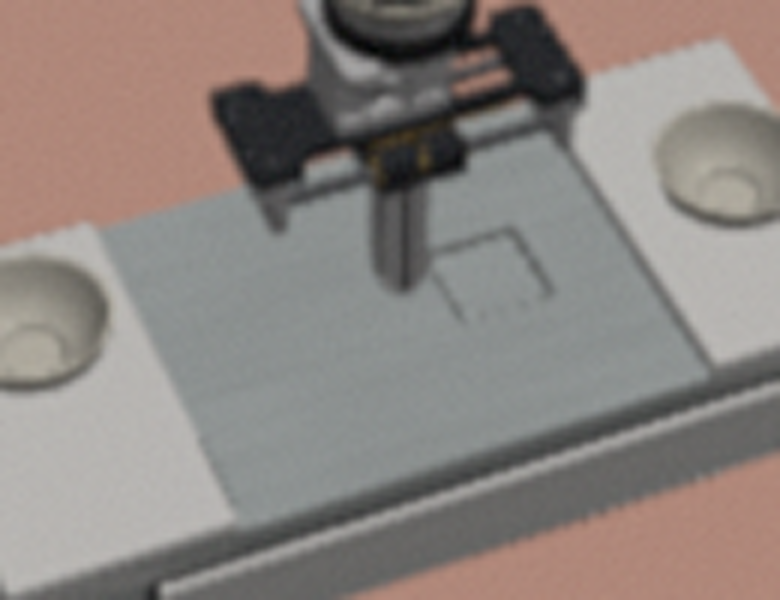

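The scene view shows the tips' lower end at about (402,290) in the crop, on or just over bare steel left of the plate, with the drawer shut. The tips end slightly above the computed TCP, so I'll keep stepping down.

>>> carry_out(
  increments="0 0 0.02 0 0 0 1; 0 0 0 0 0 0 1",
)

```text
clock: 5.7
tcp_pos: [0.5792, -0.0076, 0.0818]
orientation: [[-0.981, 0.193, -0.0], [0.193, 0.981, 0.0], [0.0, 0.0, -1.0]]
force: [0.1, -0.1, 0.1]
gripper_width: 0.0004
grasp_force: 0.0
```

>>> carry_out(
  increments="0 0 0.02 0 0 0 1; 0 0 0 0 0 0 1",
)

```text
clock: 5.9
tcp_pos: [0.5792, -0.0076, 0.0808]
orientation: [[-0.981, 0.193, -0.0], [0.193, 0.981, 0.0], [0.0, 0.0, -1.0]]
force: [-0.1, -0.1, -0.6]
gripper_width: 0.0003
grasp_force: 0.0
```

>>> carry_out(
  increments="0 0 0.02 0 0 0 1; 0 0 0 0 0 0 1",
)

```text
clock: 6.1
tcp_pos: [0.5792, -0.0076, 0.0798]
orientation: [[-0.981, 0.193, -0.0], [0.193, 0.981, 0.0], [0.0, 0.0, -1.0]]
force: [0.8, 0.4, 0.1]
gripper_width: 0.0005
grasp_force: 0.0
```

>>> carry_out(
  increments="0 0 0.02 0 0 0 1; 0 0 0 0 0 0 1",
)

```text
clock: 6.3
tcp_pos: [0.5792, -0.0076, 0.0788]
orientation: [[-0.981, 0.193, -0.0], [0.193, 0.981, 0.0], [0.0, 0.0, -1.0]]
force: [0.1, -0.1, 0.1]
gripper_width: 0.0004
grasp_force: 0.0
```

>>> carry_out(
  increments="0 0 0.02 0 0 0 1; 0 0 0 0 0 0 1",
)

```text
clock: 6.5
tcp_pos: [0.5792, -0.0076, 0.0778]
orientation: [[-0.981, 0.193, -0.0], [0.193, 0.981, 0.0], [0.0, 0.0, -1.0]]
force: [-0.6, 0.0, 0.1]
gripper_width: 0.0003
grasp_force: 0.0
```

```bash
python3 - <<'E'
from cell import imaging,status,r
import cv2
s=imaging.snapshot("scene");c=s["img"][170:220,215:285];cv2.imwrite("pics/s2.png",cv2.resize(c,None,fx=11,fy=11,interpolation=cv2.INTER_CUBIC))
print(r.grasp_offset,status.get_state()["force"])
E
```

```text
-0.0188 [ 0.04780642 -0.80879    -0.09735496]
```

View pics/s2.png

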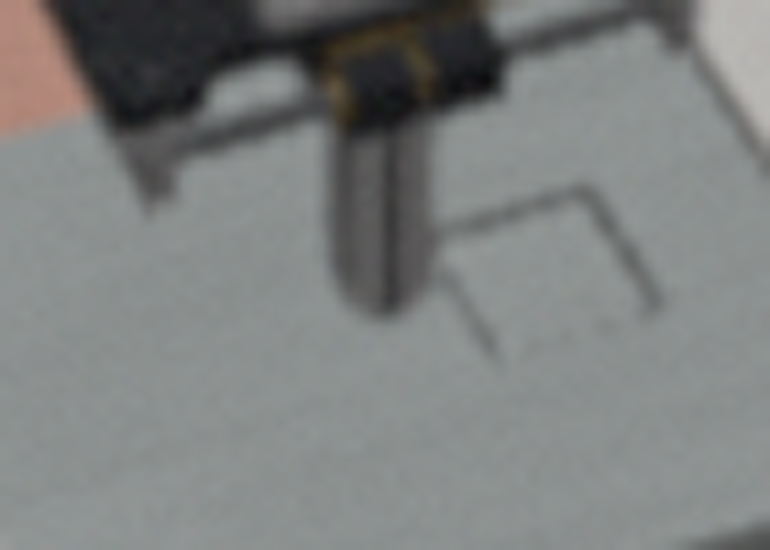

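In this crop the tips' end is at about (385,318). A tip touching the plate's line would show its end lower, at about (385,350). That and the wrist geometry both put the closed tips roughly 10–12 mm above the panel. I'll carry on downward.

>>> carry_out(
  increments="0 0 0.02 0 0 0 1; 0 0 0.02 0 0 0 1; 0 0 0.02 0 0 0 1; 0 0 0 0 0 0 1",
)

```text
clock: 6.95
tcp_pos: [0.5791, -0.0076, 0.0747]
orientation: [[-0.981, 0.193, -0.0], [0.193, 0.981, 0.0], [0.0, 0.0, -1.0]]
force: [-0.2, -0.5, -0.4]
gripper_width: 0.0008
grasp_force: 0.0
```

>>> carry_out(
  increments="0 0 0.02 0 0 0 1; 0 0 0.02 0 0 0 1; 0 0 0 0 0 0 1",
)

```text
clock: 7.25
tcp_pos: [0.5791, -0.0076, 0.0728]
orientation: [[-0.981, 0.193, -0.0], [0.193, 0.981, 0.0], [0.0, 0.0, -1.0]]
force: [-0.5, 0.1, 0.8]
gripper_width: 0.0005
grasp_force: 0.0
```

>>> carry_out(
  increments="0 0 0.02 0 0 0 1; 0 0 0 0 0 0 1",
)

```text
clock: 7.45
tcp_pos: [0.5792, -0.0076, 0.0718]
orientation: [[-0.981, 0.193, -0.0], [0.193, 0.981, 0.0], [0.0, 0.0, -1.0]]
force: [-0.2, 0.5, -0.4]
gripper_width: 0.0007
grasp_force: 0.0
```

>>> carry_out(
  increments="0 0 0.02 0 0 0 1; 0 0 0 0 0 0 1",
)

```text
clock: 7.65
tcp_pos: [0.5792, -0.0076, 0.0708]
orientation: [[-0.981, 0.193, -0.0], [0.193, 0.981, 0.0], [0.0, 0.0, -1.0]]
force: [-1.0, -0.3, -0.0]
gripper_width: 0.0004
grasp_force: 0.0
```

```bash
python3 - <<'E'
from h import *
from cell import imaging,status
n=imaging.snapshot("wrist");t=np.array(status.get_state()["tcp_pos"])
v,u=np.mgrid[150:384:1,0:512:1];k=n["depth"][150:384]
X=n["xyz"]+(np.stack([u,v,np.ones_like(u)],-1)@np.linalg.inv(n["mtx"]).T*k[...,None])@n["attitude"].T
a=np.radians(-11.1);x=np.array([np.cos(a),np.sin(a)]);y=np.array([-np.sin(a),np.cos(a)])
bx=(X[...,:2]-t[:2])@x;by=(X[...,:2]-t[:2])@y
for vv in range(200,240,3):
    i=vv-150;print(vv,[(round(bx[i,c]*1e3,1),round(by[i,c]*1e3,1),round((X[i,c,2]-t[2])*1e3,1)) for c in(240,250,256,268,274)])
m=(k>0)&(X[...,2]<.20)&(X[...,2]>.1)&(np.abs(by)<.1);print("lowest of gripper sides",[(c,round(float(X[...,2][m&(np.abs(by*1e3-c)<5)].min()),4)) for c in range(-80,81,20) if (m&(np.abs(by*1e3-c)<5)).any()])
E
```

```text
200 [(np.float64(-18.3), np.float64(-11.5), np.float64(18.6)), (np.float64(-18.4), np.float64(-6.0), np.float64(19.0)), (np.float64(-18.5), np.float64(-2.7), np.float64(19.5)), (np.float64(-17.9), np.float64(4.0), np.float64(17.4)), (np.float64(-18.2), np.float64(7.3), np.float64(18.5))]
203 [(np.float64(-16.7), np.float64(-11.5), np.float64(19.1)), (np.float64(-16.4), np.float64(-6.0), np.float64(18.3)), (np.float64(-16.7), np.float64(-2.7), np.float64(19.1)), (np.float64(-16.5), np.float64(4.0), np.float64(18.6)), (np.float64(-16.4), np.float64(7.3), np.float64(18.0))]
206 [(np.float64(-14.8), np.float64(-11.5), np.float64(18.5)), (np.float64(-14.9), np.float64(-6.0), np.float64(19.0)), (np.float64(-14.5), np.float64(-2.7), np.float64(17.8)), (np.float64(-14.6), np.float64(4.0), np.float64(17.9)), (np.float64(-14.2), np.float64(7.4), np.float64(16.9))]
209 [(np.float64(-12.9), np.float64(-11.6), np.float64(18.3)), (np.float64(-13.0), np.float64(-6.0), np.float64(18.4)), (np.float64(-13.0), np.float64(-2.7), np.float64(18.4)), (np.float64(-73.4), np.float64(-0.6), np.float64(200.0))
[... 2266 characters left out ...]
oat64(45.2)), (np.float64(-9.6), np.float64(6.3), np.float64(45.0))]
236 [(np.float64(-9.1), np.float64(-10.0), np.float64(47.3)), (np.float64(-9.7), np.float64(-5.2), np.float64(48.8)), (np.float64(-9.3), np.float64(-2.4), np.float64(47.9)), (np.float64(-9.4), np.float64(3.3), np.float64(48.0)), (np.float64(-9.4), np.float64(6.1), np.float64(48.3))]
239 [(np.float64(-9.6), np.float64(-9.8), np.float64(52.0)), (np.float64(-9.7), np.float64(-5.1), np.float64(52.5)), (np.float64(-9.6), np.float64(-2.3), np.float64(52.2)), (np.float64(-9.6), np.float64(3.2), np.float64(52.2)), (np.float64(-10.0), np.float64(5.9), np.float64(53.2))]
lowest of gripper sides [(-20, 0.1932), (0, 0.1), (20, 0.1932)]
```

The tips end about 22 mm above the TCP when closed and the panel is at TCP + 18 mm, so about 3–4 mm remain.

>>> carry_out(
  increments="0 0 0.03 0 0 0 1; 0 0 0 0 0 0 1",
)

```text
clock: 7.9
tcp_pos: [0.5791, -0.0076, 0.0692]
orientation: [[-0.981, 0.193, -0.0], [0.193, 0.981, 0.0], [0.0, 0.0, -1.0]]
force: [0.1, 0.1, -0.2]
gripper_width: 0.0006
grasp_force: 0.0
```

>>> carry_out(
  increments="0 0 0.02 0 0 0 1; 0 0 0 0 0 0 1",
)

```text
clock: 8.1
tcp_pos: [0.5794, -0.0076, 0.0688]
orientation: [[-0.981, 0.193, 0.0], [0.193, 0.981, 0.0], [-0.0, 0.0, -1.0]]
force: [-0.8, 0.4, 1.9]
gripper_width: 0.0003
grasp_force: 0.8
```

>>> carry_out(
  increments="0 0 0.02 0 0 0 1; 0 0 0 0 0 0 1",
)

```text
clock: 8.3
tcp_pos: [0.5794, -0.0076, 0.0688]
orientation: [[-0.981, 0.193, 0.001], [0.193, 0.981, -0.0], [-0.001, 0.0, -1.0]]
force: [-2.6, -0.3, 5.5]
gripper_width: 0.0007
grasp_force: 2.7
```

The tips touched rigid bare steel: 5.5 N, with TCP z stopped at 0.0688. I'll lift a little, move 50 mm along to over the plate and feel there.

>>> carry_out(
  increments="0 0 -0.14 0 0 0 1; 0 0.5 0 0 0 0 1; 0 0.5 0 0 0 0 1; 0 0 0 0 0 0 1; 0 0 0.08 0 0 0 1",
)

```text
clock: 8.8
tcp_pos: [0.5894, 0.0415, 0.0709]
orientation: [[-0.982, 0.191, 0.001], [0.191, 0.982, -0.001], [-0.001, -0.0, -1.0]]
force: [-0.1, -0.8, 0.4]
gripper_width: 0.0003
grasp_force: 0.0
```

>>> carry_out(
  increments="0 0 0.04 0 0 0 1; 0 0 0 0 0 0 1; 0 0 0 0 0 0 1",
)

```text
clock: 9.1
tcp_pos: [0.5887, 0.0407, 0.0683]
orientation: [[-0.981, 0.194, -0.0], [0.194, 0.981, -0.0], [0.0, -0.0, -1.0]]
force: [0.7, 0.2, -0.6]
gripper_width: 0.0005
grasp_force: 0.0
```

>>> carry_out(
  increments="0 0 0.03 0 0 0 1; 0 0 0 0 0 0 1; 0 0 0 0 0 0 1",
)

```text
clock: 9.4
tcp_pos: [0.5889, 0.0413, 0.067]
orientation: [[-0.981, 0.193, 0.0], [0.193, 0.981, 0.0], [-0.0, 0.0, -1.0]]
force: [0.1, 0.6, -0.4]
gripper_width: 0.0006
grasp_force: 0.0
```

The tip is now below panel level with no contact, so it is in the opening. I'll press on slowly.

>>> carry_out(
  increments="0 0 0.02 0 0 0 1; 0 0 0 0 0 0 1; 0 0 0.02 0 0 0 1; 0 0 0 0 0 0 1",
)

```text
clock: 9.8
tcp_pos: [0.5891, 0.0414, 0.0652]
orientation: [[-0.981, 0.192, 0.001], [0.192, 0.981, -0.0], [-0.001, -0.0, -1.0]]
force: [-0.1, -0.8, 1.9]
gripper_width: 0.0002
grasp_force: 1.1
```

>>> carry_out(
  increments="0 0 0.02 0 0 0 1; 0 0 0 0 0 0 1; 0 0 0.02 0 0 0 1; 0 0 0 0 0 0 1",
)

```text
clock: 10.2
tcp_pos: [0.589, 0.0414, 0.0628]
orientation: [[-0.981, 0.193, 0.0], [0.193, 0.981, -0.0], [-0.0, -0.0, -1.0]]
force: [-0.6, -0.4, 1.3]
gripper_width: 0.0004
grasp_force: 0.9
```

>>> carry_out(
  increments="0 0 0.02 0 0 0 1; 0 0 0 0 0 0 1; 0 0 0.02 0 0 0 1; 0 0 0 0 0 0 1",
)

```text
clock: 10.6
tcp_pos: [0.589, 0.0414, 0.0608]
orientation: [[-0.981, 0.193, 0.0], [0.193, 0.981, -0.0], [-0.0, 0.0, -1.0]]
force: [0.5, -1.2, 1.7]
gripper_width: 0.0007
grasp_force: 0.9
```

The plate gives way at low force. I'll press until it hits its end stop.

>>> carry_out(
  increments="0 0 0.02 0 0 0 1; 0 0 0 0 0 0 1; 0 0 0.02 0 0 0 1; 0 0 0 0 0 0 1; 0 0 0 0 0 0 1",
)

```text
clock: 11.1
tcp_pos: [0.5891, 0.0414, 0.0607]
orientation: [[-0.981, 0.192, 0.001], [0.192, 0.981, -0.0], [-0.001, 0.0, -1.0]]
force: [-2.6, -1.7, 8.0]
gripper_width: 0.0007
grasp_force: 4.1
```

>>> carry_out(
  increments="0 0 0.02 0 0 0 1; 0 0 0 0 0 0 1; 0 0 0 0 0 0 1",
)

```text
clock: 11.4
tcp_pos: [0.5891, 0.0414, 0.0607]
orientation: [[-0.981, 0.192, 0.002], [0.192, 0.981, -0.0], [-0.002, 0.0, -1.0]]
force: [-3.6, -1.4, 10.7]
gripper_width: 0.0004
grasp_force: 5.7
```

It is at the stop: 8.1 mm below panel contact, with force rising to 10.7 N. I'll lift straight up and look.

>>> carry_out(
  increments="0 0 -0.3 0 0 0 1; 0 0 -0.6 0 0 0 1; 0 0 -0.8 0 0 0 1; 0 0 -0.8 0 0 0 1; 0 0 -0.5 0 0 0 1",
)

```text
clock: 11.9
tcp_pos: [0.5897, 0.0418, 0.2116]
orientation: [[-0.981, 0.192, 0.004], [0.192, 0.981, 0.001], [-0.004, 0.001, -1.0]]
force: [1.1, -0.1, 0.3]
gripper_width: 0.0006
grasp_force: 0.0
```

>>> carry_out(
  increments="0 0 0 0 0 0 1; 0 0 0 0 0 0 1; 0 0 0 0 0 0 1",
)

```text
clock: 12.2
tcp_pos: [0.5877, 0.0416, 0.2052]
orientation: [[-0.981, 0.192, -0.005], [0.192, 0.981, 0.0], [0.005, -0.0, -1.0]]
force: [-0.1, -0.1, -0.5]
gripper_width: 0.0005
grasp_force: 0.0
```

```bash
python3 - <<'E'
from cell import imaging,status
import cv2
s=imaging.snapshot("scene")["img"];cv2.imwrite("pics/end.png",s)
print(status.get_state()["tcp_pos"],status.get_state()["force"])
E
```

```text
[0.58766085 0.04156854 0.20501207] [-0.8828489   0.77740507  0.1171169 ]
```

View pics/end.png

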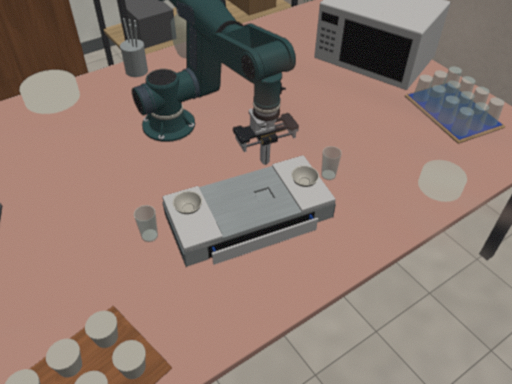

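The drawer has sprung out, with its front near (265,240). The bowls at (187,204) and (305,177) and the glasses are undisturbed, and the gripper is clear above the base.

```bash
python3 -c "
from cell import order
print(order.hand_in())"
```

```text
the job is handed in; nothing more can be done
None
```

The job is done and handed in: I touched bare steel first, found the push plate and pressed it fully in; the drawer sprang out, the bowls and glasses stayed put, and the arm finished clear at about 12 s.

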